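# Open the ratchet shelf stop for restocking

### The arm

A 6-joint arm with a two-finger parallel gripper is mounted at the origin on the work surface. World frame = base frame: x ahead of the robot, y to its left, z up, the work surface at z = 0. Lengths are in mm, angles in rad, forces in N, time in s.
With the tool pointing down it reaches from about 275 to 825 mm from the base axis. Payload 5.2 kg.
Tool frame: the origin (TCP) lies at the very end of the fingers, on their centre line; the grasp point (between the pads) lies 19 mm behind it; z points along the fingers, y is the direction in which the jaws open and shut (so a half turn about z gives the same grasp; the last joint's range is limited). The gripper opens to 93 mm and grips with 3 to 60 N. Pads are 15 mm wide; open, the fingers measure 128 mm over their backs; the gripper's body (75 mm by 188 mm) begins 65 mm behind the grasp point.
Start: joints at [-1.548, 0.259, 1.535, -0, 1.348, -0.203], TCP at [123.158, -536.038, 218.653] pointing down, gripper open.
Joint ranges: [-3.14, 3.14], [-0.91, 2.08], [0.19, 2.58], [-1.22, 4.36], [0.22, 2.71], [-3.12, 3.12]. Speed limits (rad/s): [2.57, 2.57, 3.14, 3.14, 3.14, 3.14].

### API

Orientations are given as [roll, pitch, yaw] about the fixed x, y, z axes, in that order (R = Rz(yaw) Ry(pitch) Rx(roll)).
In Python, from bench import robot gives the robot as it stands. The module is installed in compiled form; this text tells all that it offers. Calls block until the motion is done:
- robot.move_ptp(position, orientation): joint-space move of the TCP to a pose.
- robot.move_linear(position, ori=None, speed=150, f_stop=None): straight line of the TCP; ori=None keeps the orientation; speed is the mean speed in mm/s. With f_stop (N) it stops when the force on the tool has changed by that much, and returns True; else False.
- robot.move_j(angles): joint-space move.
- robot.move_gripper(opening): opening from 0.0 (shut) to 1.0 (fully open); the grip force is fixed at half the most; returns when the fingers have stopped.
- robot.sleep(seconds).
- robot.inverse_kinematics(position, orientation): joint angles nearest the present ones, or None.
- robot.get_image(name): name is "scene" or "top" or "wrist"; returns a dict with "img" (384x512x3 uint8, blue, green, red), "fovy" (degrees; the focal length in pixels is half the picture's height over the tangent of half this angle, whatever the lens; pixels are square), "cx", "cy" (the principal point, pixels), "eye" and "orientation" of the camera in the world. Camera axes: x right, y down, z forward; pixel columns grow to the right and rows downward; lengths in mm; the calibration is good to about 2 mm. A picture is of the moment at which its call begins. There is no depth.
A pose or a line that the arm cannot do raises robot.MotionError and nothing moves.
- robot.hand_in(): hands the job in, once; it reports no verdict.
Readings, each from a call of its own:
- robot.current_t(): time.
- robot.current_qpos(): joint angles.
- robot.current_joint_vel(): joint speeds.
- robot.current_joint_efforts(): joint torques, N m.
- robot.current_tcp_pos(): TCP position.
- robot.current_eef_rot(): TCP orientation.
- robot.current_contact_force(): force on the tool from outside, world axes, zero at the start.
- robot.current_ft_torque(): the same for the moment, N m.
- robot.current_gripper_width(): opening from 0.0 (shut) to 1.0 (fully open).
Only numpy, scipy, OpenCV 4.12 (cv2) and the standard library are available. Lean on these libraries where they do the work, as an engineer would, in place of code of your own. Each camera call takes 0.05 s, during which the arm holds its last target. There are 200 camera calls.

### The job

The stock for the small carton rack on the bench has come in: press the release tab of its ratchet shelf stop down with a fingertip and, while it is held down, push the sliding jaw back along its bar, away from the cartons, until it is fully open against the end stop. Then let the tab spring up again and move clear. Nothing is to be lifted or carried: leave the cartons, tins, can, pack and jar where they stand.

Things in the scene. Friction and masses are not known exactly. Their poses are not given: they have to be found in the camera images.
- stop_base: Steel rack with the ratchet shelf stop, fixed to the bench, 420 x 110 mm. Origin on the bench surface under the bar, z up; the bar lies along its y axis. The cartons stand at the +y end on a deck 38 mm high, against an end plate 89 mm high. At the -y end is the dark end stop of the bar, 38 mm high. The jaw opens towards -y. Place and yaw vary.
- jaw (a joint): Position of the sliding aluminium jaw, m: 0 = nearest the cartons, grows as it moves along the rack's -y, 0.160 = fully open at the end stop. Free, it slides with about 3 N friction and stays where left. With the tab up, a pawl in saw teeth (10 mm pitch) under the bar blocks it towards open; towards the cartons it only clicks. Jaw plate: 100 mm wide, top 97 mm above the bench.
- release (a joint): How far the release tab is pressed, m: 0 = up, 0.010 = fully down. At rest 0 to 0.005, as the pawl happens to sit. The jaw is free while the tab is at least 0.006 down. A spring lifts it, about 3.5 N at the top, 7.5 N at the bottom. It must be held down: let go, it springs up and the pawl drops back in the teeth.
- tab_top (a point): Centre of the top face of the release tab: a flat grey pad 56 mm long (along the bar) and 44 mm wide, level, 55 mm above the bench when up, pressed straight down; it rides on the jaw between jaw plate and push wall. It reaches to 4 mm from the push wall and 11 mm from the jaw plate.
- push_wall (a point): On the jaw: centre line of the face of the push wall that looks at the tab (towards +y of the rack), 69 mm above the bench. The wall is upright, 66 mm wide, 8 mm thick, its top 82 mm above the bench. It lies 32 mm from the middle of the tab, on the -y side: a finger that presses the tab pushes against this face to open the jaw.
- carton_a_mid (a point): Centre of a small orange carton standing on the rack's deck (next to the end plate), 90 x 34 x 60 mm, loose: leave alone.
- carton_b_mid (a point): Centre of a small orange carton standing on the rack's deck (middle of the row), 90 x 34 x 60 mm, loose: leave alone.
- carton_c_mid (a point): Centre of a small orange carton standing on the rack's deck (nearest the jaw), 90 x 34 x 60 mm, loose: leave alone.
- tin_a_mid (a point): Centre of a flat tin, diameter 66, height 45 mm, standing on the bench beside the rack (far side), loose: leave alone.
- tin_b_mid (a point): Centre of a flat tin, diameter 66, height 45 mm, standing on the bench beside the rack (robot's side), loose: leave alone.
- food_can_mid (a point): Centre of a standing food can, diameter 74, height 110 mm, loose: leave alone.
- pasta_pack_mid (a point): Centre of a flat-lying blue pasta pack, 170 x 90 x 36 mm, loose: leave alone.
- jar_mid (a point): Centre of a standing amber glass jar, diameter 68, height 100 mm, loose: leave alone.

How it is judged (in metres and radians):
On the way, in this order (a step that is already met when the one before it is completed fails the run):
1. the release tab is pressed down while the jaw is still forward (value of joint release above 0.0058 m and value of joint jaw below 0.13 m), for 0.05 s.
2. the jaw is pushed back to the end stop (value of joint jaw above 0.153 m), for 0.1 s.
At the end, for the whole second after the job is handed in: The jaw rests within 7 mm of fully open, the release tab has sprung up (pressed less than 5.5 mm), and every loose thing is within 25 mm of where it stood (value of joint jaw above 0.153 m and value of joint release below 0.0055 m and velocity of joint jaw between -0.01 and 0.01 m/s and distance of each of carton_a_mid, carton_b_mid, carton_c_mid, tin_a_mid, tin_b_mid, food_can_mid, pasta_pack_mid, jar_mid from where it was at the start of the episode below 0.025 m); the robot touches nothing.
It fails at once if a carton of the row was shoved, lifted or carried (distance of any of carton_a_mid, carton_b_mid, carton_c_mid from where it was at the start of the episode above 0.025 m).
It fails at once if a tin, the can, the pack or the jar was shoved, lifted or carried (distance of any of tin_a_mid, tin_b_mid, food_can_mid, pasta_pack_mid, jar_mid from where it was at the start of the episode above 0.025 m).
It also fails if it takes over 40 s, if anything falls off the work surface, if the arm or the gripper's body presses on something with over 40 N, if the wrist force passes 120 N, or if a joint passes its speed limit or range.

## Working session

There is one attempt and no reset: what is moved stays moved. The work goes in short steps, each a Python script; the robot and the scene stay as the last script left them, time stands still between calls to the robot, and variables do not carry over. Pictures are saved under pics/ and viewed, about 8 in all and at most 12, crops included, and the job is handed in when it is done.

```bash
mkdir -p pics; python3 - <<'E'
from bench import robot
import cv2,pickle
d={}
for n in("scene","top"):
    r=robot.get_image(n);d[n]=r;cv2.imwrite(f"pics/{n}0.png",cv2.resize(r["img"],(800,600),interpolation=cv2.INTER_CUBIC))
    print(n,{k:v for k,v in r.items() if k!="img"})
pickle.dump(d,open("d.pkl","wb"));print(robot.current_t(),robot.current_eef_rot())
E
```

```text
scene {'fovy': 53.2409672329848, 'cx': 259.8994682940736, 'cy': 190.07924174122485, 'eye': array([1297.11236442,   -3.56375836,  849.73069695]), 'orientation': array([-2.39426537, -0.0098887 ,  1.55029593])}
top {'fovy': 54.47079743186044, 'cx': 252.16900261905687, 'cy': 192.0396731477463, 'eye': array([ 414.75933523,    9.64814074, 1018.72007201]), 'orientation': array([-2.94763997,  0.00417963, -1.54923272])}
0.1 [-3.14003397e+00 -3.16021093e-04  2.25811723e-01]
```

View pics/top0.png

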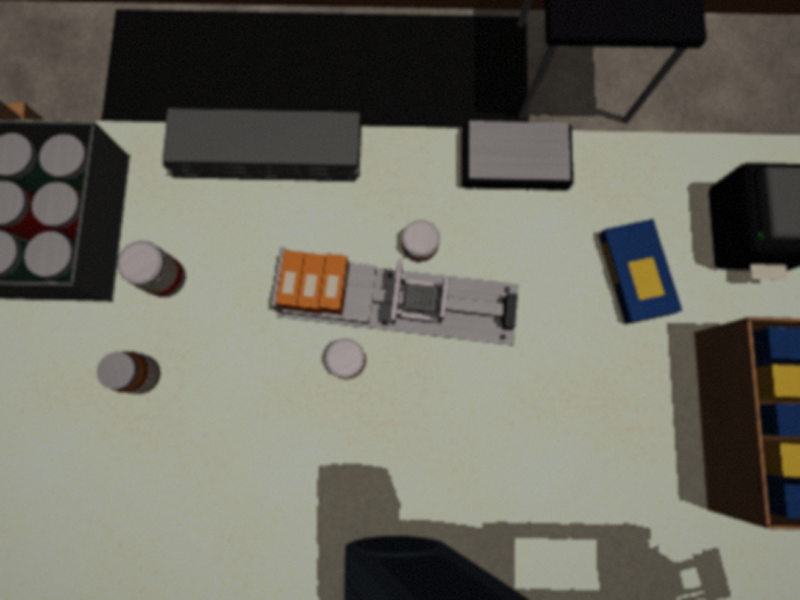

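View pics/scene0.png

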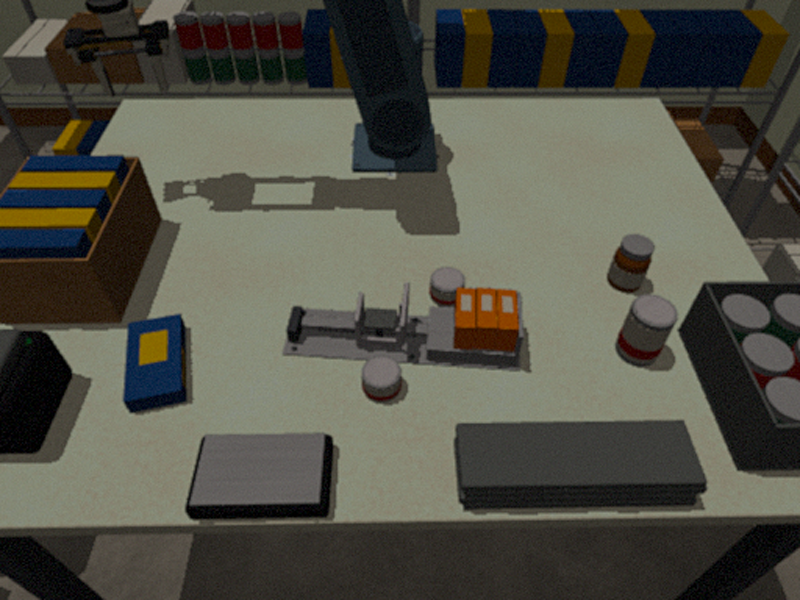

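Top view: cartons on the left (world +y) near (310,280), tab at about (420,297), jaw plate at x≈398, push wall at x≈442, end stop at (510,308). Next I'll enlarge this area in both views.

```bash
python3 - <<'E'
import cv2,pickle
d=pickle.load(open("d.pkl","rb"))
for n,(u,v,w,h) in {"top":(170,150,170,80),"scene":(175,175,170,70)}.items():
    cv2.imwrite(f"pics/{n}1.png",cv2.convertScaleAbs(cv2.resize(d[n]["img"][v:v+h,u:u+w],None,fx=4.7,fy=4.7,interpolation=cv2.INTER_CUBIC),alpha=1.3))
a=cv2.imread("pics/top1.png");b=cv2.imread("pics/scene1.png");print(a.shape,b.shape)
i=cv2.vconcat([a[:,:799],b[:,:799][:224]]);cv2.imwrite("pics/c1.png",cv2.vconcat([a,b])[:600])
E
```

```text
(376, 799, 3) (329, 799, 3)
```

View pics/c1.png

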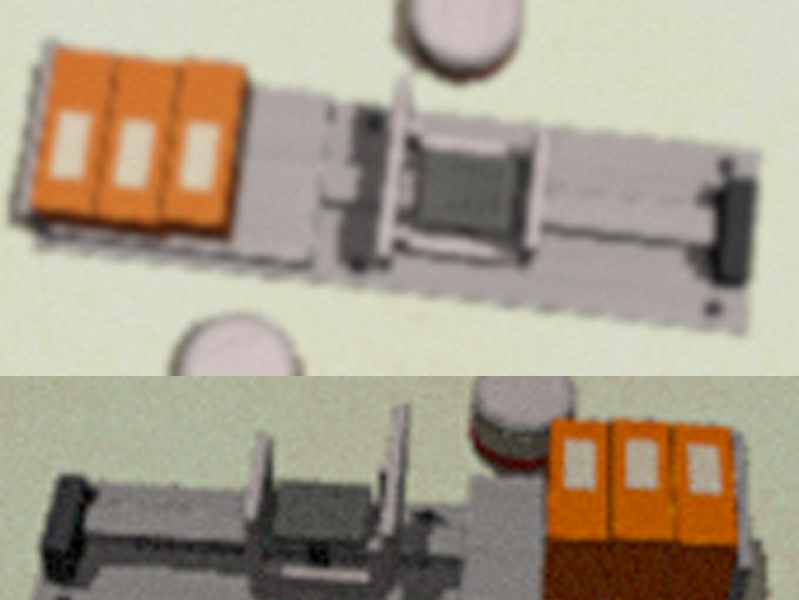

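```bash
cat >h.py <<'E'
import numpy as np
from scipy.spatial.transform import Rotation as R
def ray(c,u,v):
    f=c["img"].shape[0]/2/np.tan(np.radians(c["fovy"])/2)
    return R.from_euler("xyz",c["orientation"]).apply([(u-c["cx"])/f,(v-c["cy"])/f,1.])
def at(c,u,v,z):
    r=ray(c,u,v); return c["eye"]+r*(z-c["eye"][2])/r[2]
def tri(c1,p1,c2,p2):
    a,b=ray(c1,*p1),ray(c2,*p2); s=np.linalg.lstsq(np.c_[a,-b],c2["eye"]-c1["eye"],rcond=None)[0]
    A=c1["eye"]+a*s[0];B=c2["eye"]+b*s[1]; return (A+B)/2,np.linalg.norm(A-B)
E
python3 - <<'E'
from h import *; import pickle
d=pickle.load(open("d.pkl","rb"));t,s=d["top"],d["scene"]
T=lambda u,v:(170+u/4.7-.4,150+v/4.7-.4); S=lambda u,v:(175+u/4.7-.4,175+(v-376)/4.7-.4)
print("tri tab",tri(t,T(464,189),s,S(322,512)))
for n,p in dict(a=(420,152),b=(512,158),c=(508,226),d=(416,222),mid=(464,189)).items(): print("tab",n,at(t,*T(*p),53))
print("tab scene",at(s,*S(322,512),53))
print("stop top",at(t,*T(741,180),38),at(t,*T(733,284),38))
for n,p in dict(tr=(760,150),br=(748,332),bl=(35,245)).items(): print("base",n,at(t,*T(*p),4))
for n,p in dict(plate1=(404,80),plate2=(385,260)).items(): print(n,at(t,*T(*p),97))
for n,p in dict(wall1=(541,130),wall2=(531,258)).items(): print(n,at(t,*T(*p),82))
E
```

```text
tri tab (array([610.77944536, -26.14076183,  55.05991594]), np.float64(2.922502602758018))
tab a [6.31983613e+02 3.49811911e-01 5.30000000e+01]
tab b [629.58789938 -51.56847322  53.        ]
tab c [590.58364977 -49.64099005  53.        ]
tab d [591.78792401   1.86386569  53.        ]
tab mid [611.19552391 -24.75197972  53.        ]
tab scene [608.94923656 -27.66496198  53.        ]
stop top [ 622.76308918 -183.27606295   38.        ] [ 562.70046082 -177.73616108   38.        ]
base tr [ 648.37437247 -201.52388988    4.        ]
base br [ 539.8556452  -192.47489027    4.        ]
base bl [582.38643691 224.9332919    4.        ]
plate1 [661.95908446  10.18265523  97.        ]
plate2 [562.82533547  18.33130801  97.        ]
wall1 [639.19213312 -65.50560209  82.        ]
wall2 [567.97879624 -60.43944522  82.        ]
```

Heights and sizes agree: triangulated tab z is 55, the base measures 419 × 109 mm, and the jaw plate and wall sit where they should relative to the tab. I put the rack yaw at about -0.095 and the tab centre at about (610.5, -26). Next: close the gripper, hover and check.

```bash
cat >>h.py <<'E'
PSI=-0.095; Y=np.array([-np.sin(PSI),np.cos(PSI),0])
TAB=np.array([610.5,-26.,0]); START=TAB-12*Y
E
python3 - <<'E'
from h import *; from bench import robot; import cv2
robot.move_gripper(0.0)
q0=robot.current_qpos()
best=None
for k in(1,-1):
    o=[np.pi,0,PSI+k*np.pi/2]; q=robot.inverse_kinematics(START+[0,0,200],o); print(k,q)
    if q is not None and (best is None or np.abs(q-q0).max()<best[0]): best=(np.abs(np.array(q)-q0).max(),o)
o=best[1];print(o)
robot.move_ptp(START+[0,0,200],o)
robot.move_linear(START+[0,0,105],speed=120)
print(robot.current_tcp_pos(),robot.current_t(),robot.current_gripper_width(),robot.current_contact_force())
im=[]
for n,(u,v,w,h) in {"top":(170,130,170,90),"scene":(175,140,170,105)}.items():
    im.append(cv2.resize(robot.get_image(n)["img"][v:v+h,u:u+w],(510,h*3),interpolation=cv2.INTER_CUBIC))
cv2.imwrite("pics/hov.png",cv2.convertScaleAbs(cv2.vconcat(im),alpha=1.4))
E
```

```text
1 [-0.24468052  0.37907452  1.41075699  0.          1.35176114 -0.14968052]
-1 [-2.44680518e-01  3.79074522e-01  1.41075699e+00 -4.44089210e-16
  1.35176114e+00  2.99191214e+00]
[3.141592653589793, 0, 1.4757963267948966]
[609.96517807 -38.17024359 105.7736936 ] 4.9667 0.0024697354103505403 [ 0.62075618 -0.34713226  0.7368895 ]
```

View pics/hov.png

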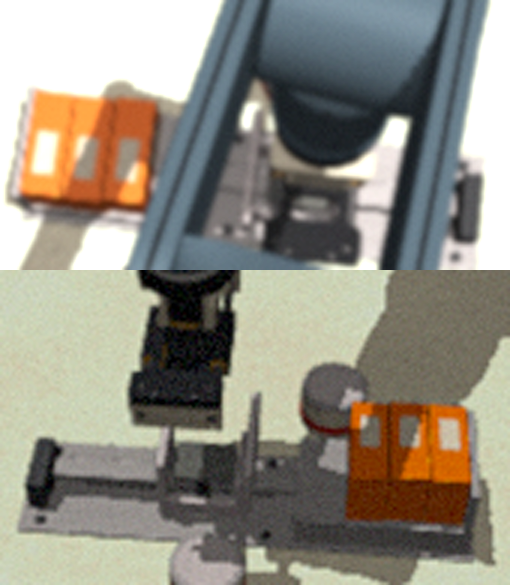

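The hand hovers over the jaw. In the scene view the gripper body (178,400) hides the fingertip, but the readings match the plan. Next I'll press by feel, checking the contact height.

```bash
python3 - <<'E'
from h import *; from bench import robot
P=lambda m:print(m,robot.current_t(),np.round(robot.current_tcp_pos(),1),np.round(robot.current_contact_force(),1))
robot.move_linear(START+[0,0,62],speed=60);P("above")
print(robot.move_linear(START+[0,0,44],speed=12,f_stop=13));P("pressed")
robot.sleep(.3);P("hold")
E
```

```text
above 5.9333 [609.6 -38.   62.2] [-0.6 -0.2  0. ]
False
pressed 7.5833 [609.5 -37.9  45.2] [-3.6  1.1 11.1]
hold 7.8833 [609.5 -37.9  45.2] [-3.9  1.4  9.8]
```

Tab bottomed at z = 45.2, as expected (55 − 10). Pushing now.

```bash
python3 - <<'E'
from h import *; from bench import robot
P=lambda m:print(m,robot.current_t(),np.round(robot.current_tcp_pos(),1),np.round(robot.current_contact_force(),1))
s=START+[0,0,44.3]
print(robot.move_linear(s-20*Y,speed=25,f_stop=22));P("wall")
print(robot.move_linear(s-170*Y,speed=35,f_stop=18));P("end?")
robot.sleep(.3);P("hold")
E
```

```text
False
wall 8.8333 [607.6 -57.4  45.2] [-2.9  2.4  9.8]
True
end? 11.4417 [ 599.1 -152.7   45.4] [-1.3  1.8  5.2]
hold 11.7417 [ 599.1 -152.7   45.4] [0.4 2.  5.5]
```

```bash
python3 - <<'E'
from h import *; from bench import robot; import cv2
P=lambda m:print(m,robot.current_t(),np.round(robot.current_tcp_pos(),1),np.round(robot.current_contact_force(),1))
p=np.array(robot.current_tcp_pos());p[2]=44.3
print(robot.move_linear(p-12*Y,speed=15,f_stop=20));P("push2")
robot.sleep(.2);P("hold")
im=robot.get_image("scene")["img"][170:250,160:340]
cv2.imwrite("pics/end.png",cv2.convertScaleAbs(cv2.resize(im,None,fx=4.4,fy=4.4,interpolation=cv2.INTER_CUBIC),alpha=1.4))
E
```

```text
True
push2 12.1833 [ 599.1 -152.5   45.5] [0.1 0.5 4.5]
hold 12.3833 [ 599.1 -152.5   45.5] [0.9 0.5 4.2]
```

View pics/end.png

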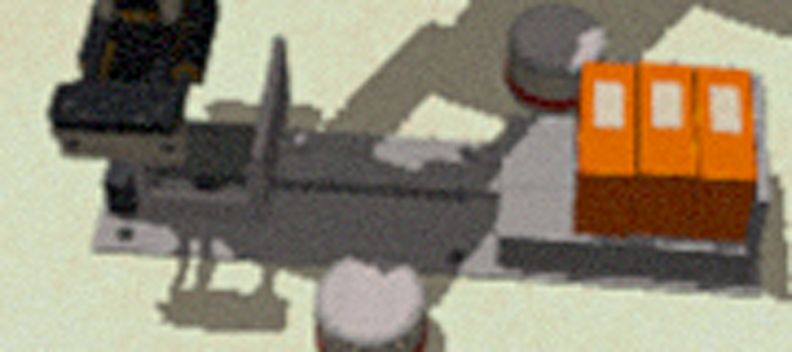

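The jaw is against the dark end stop: push wall at about (140,180), stop at about (120,190). A second push met the block at the same place. I'll lift straight up and look.

```bash
python3 - <<'E'
from h import *; from bench import robot; import cv2,pickle
p=np.array(robot.current_tcp_pos())
robot.move_linear([p[0],p[1],220],speed=90)
robot.move_ptp([250,-400,300],[np.pi,0,PSI+np.pi/2])
print(robot.current_t(),robot.current_tcp_pos(),robot.current_contact_force())
d={n:robot.get_image(n) for n in("top","scene")};pickle.dump(d,open("e.pkl","wb"))
im=[cv2.resize(d["top"]["img"][150:230,170:340],None,fx=4.7,fy=4.7,interpolation=cv2.INTER_CUBIC),cv2.resize(d["scene"]["img"][175:222,175:345],None,fx=4.7,fy=4.7,interpolation=cv2.INTER_CUBIC)]
cv2.imwrite("pics/f.png",cv2.convertScaleAbs(cv2.vconcat(im),alpha=1.3))
o=pickle.load(open("d.pkl","rb"))
f=cv2.absdiff(o["scene"]["img"],d["scene"]["img"])[150:,:]
cv2.imwrite("pics/diff.png",cv2.convertScaleAbs(f,alpha=2))
E
```

```text
16.125 [ 250.65386101 -399.7032676   299.80200759] [ 0.49562663  0.14595781 -0.31816375]
```

View pics/f.png

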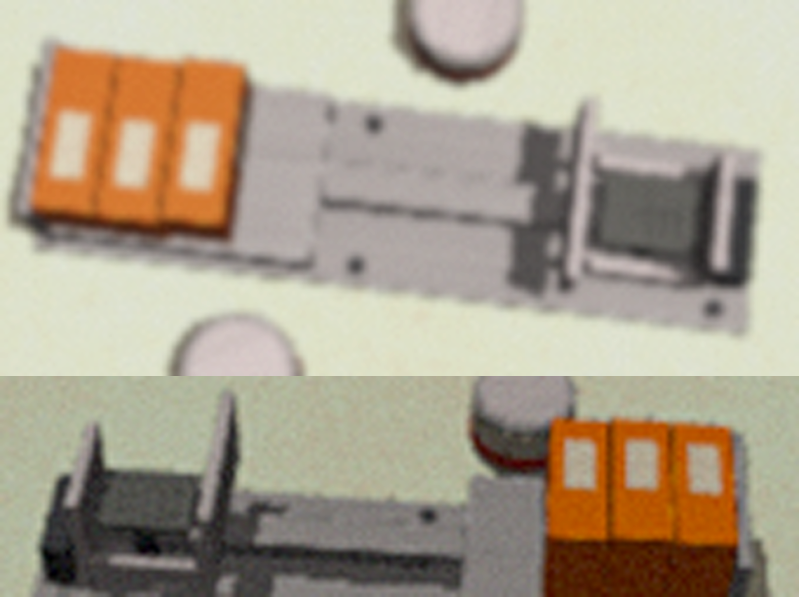

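View pics/diff.png

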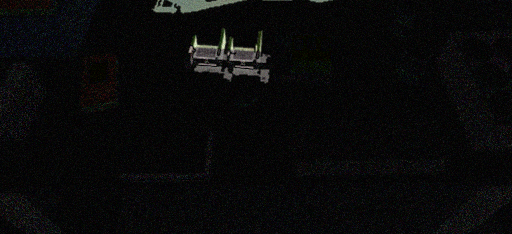

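```bash
python3 - <<'E'
from h import *; import pickle
d=pickle.load(open("e.pkl","rb"));t,s=d["top"],d["scene"]
T=lambda u,v:(170+u/4.7-.4,150+v/4.7-.4); S=lambda u,v:(175+u/4.7-.4,175+(v-376)/4.7-.4)
y=lambda p:round(float((p-TAB)@Y),1)
print("wall mid now",y(at(t,*T(722,213),82)),"before",y(at(t,*T(536,194),82)),"stop inner",y(at(t,*T(719,232),38)),"stop outer",y(at(t,*T(752,235),38)))
print("plate now",y(at(t,*T(581,195),97)),"before",y(at(t,*T(394,170),97)))
print("tab tri",tri(t,T(646,211),s,S(150,502)))
E
```

```text
wall mid now -138.9 before -37.5 stop inner -145.4 stop outer -164.1
plate now -60.6 before 40.5
tab tri (array([ 600.64431761, -127.57984231,   53.63011417]), np.float64(1.6219130529889563))
```

```bash
python3 -c "
from bench import robot
robot.hand_in();print(robot.current_t())"
```

```text
the job is handed in; nothing more can be done
the job is handed in; nothing more can be done
```

I pressed the release tab fully down with the closed fingertips and, holding it there, pushed the jaw about 101 mm back to its end stop. I then lifted straight off, moved clear and handed the job in shortly after 16 s on the robot's clock. No verdict was reported.

**Last checks:**
- **Tab pressed:** it bottomed at z = 45.2 mm against the expected 45. It stayed within 0.5 mm of that through the push.
- **Jaw open:** a second push was blocked within 0.2 mm of where the first one stopped. In the final pictures the jaw sits at the end stop. The image measurement gives about a 2.5 mm gap there; with calibration good to about 2 mm, I took the jaw to be at the stop.
- **Tab sprung up:** triangulated at z ≈ 53.6 mm, about 1.4 mm below fully up and inside the 5.5 mm limit, to within about 2 mm.
- **Everything else:** comparing the scene pictures from before and after shows only the jaw and the arm's shadow changed. The cartons, tins, can, pack and jar show no visible movement.
- **Robot clear:** the tool force was about zero after retreating.

No check failed. The only mismatch was that small apparent gap at the end stop.

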